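Load chair-foot blanks into a sloping feed channel

TASK

Load all three wooden blanks with a tenon into the sloping aluminium feed channel, every one with its tenon end leading downhill, and slide them down until they are closed up nose to tail with the lowest one fully home against the stop. Leave the offcut, the glue bottle and the tape measure where they are.

Things in the scene. Friction and masses are not known exactly. Their poses are not given: they have to be found in the camera images.
- channel: Straight aluminium feed channel, fixed at 20 deg slope on a steel stand. Origin: on its floor, mid-width, at the steel stop plate closing the low end, 30 mm over the bench. x runs uphill along the floor, y across, z square to the floor. From x = 0 to 225 mm a tube: inside 45 wide, 51 high, walls 4; its roof is two lips that leave a 27 mm slot. Past the stop: grey housing 100 x 90 mm, 88 high.
- mouth (a point): Centre of the floor at the tube's upper mouth (channel x = 225 mm), same axes as the channel. Blanks enter here. Three blanks closed up are 270 mm long, so the last one stays 45 mm out of the mouth. Wood does not slide down this slope by itself; it must be pushed or carried along.
- tray_end (a point): Upper end of the channel floor (channel x = 375 mm), same axes. From the mouth up to channel x = 350 mm the channel is an open loading tray: side walls only 8 mm high, 4 thick, 45 mm apart inside, no roof; the end is open.
- blank1_centre (a point): Pale wooden blank lying upright on the bench, 90 mm long, 40 wide, 46 high, about 0.1 kg: a 66 mm block with a tenon 24 mm long, 20 wide, 26 high in the middle of one end. Point: mid-length of the 90 mm, mid-width, half-way up (23 mm). x points to the tenon (tip at +45 mm, shoulder +21, plain end -45), y across the width, z up.
- blank2_centre (a point): The second blank, the same as the first.
- blank3_centre (a point): The third blank, the same as the first.
- offcut_centre (a point): Bystander: a plain flat wooden offcut without tenon, 90 x 34 x 22 mm. Point: its centre, x along its length.
- glue_centre (a point): Bystander: an upright white glue bottle, 54 mm in diameter, 150 mm tall. Point: on its axis, half-way up.
- tape_centre (a point): Bystander: a black tape measure standing on edge, 70 mm long (78 with its hook), 36 mm wide, 64 mm high. Point: its centre, half-way up, x along its length.
Not all that is in view belongs to the job. Leave any pink or yellow look-alike of the part that bears blank2_centre alone.

How it is judged:
By the outcome, as a careful person would: the job done as asked, in the order asked, and still so for the second after the job is handed in, with the robot touching nothing.
It also fails if it takes over 64 s, if anything falls off the work surface, if the arm or the gripper's body presses on something with over 40 N, if the wrist force passes 120 N, or if a joint passes its speed limit or range.

ROBOT

A 7-joint arm with a two-finger parallel gripper is mounted at the origin on the work surface. World frame = base frame: x ahead of the robot, y to its left, z up, the work surface at z = 0. Lengths are in m, angles in rad, forces in N, time in s.
With the tool pointing down it reaches from about 0.4 to 0.875 m from the base axis. Payload 19.3 kg.
Tool frame: the origin (TCP) lies on the centre line of the jaws, within the pads' length; the fingertips stand 11 mm ahead of it and the grasp point (between the pads) lies 8 mm behind it; z points along the fingers, y is the direction in which the jaws open and shut (so a half turn about z gives the same grasp; the last joint's range is limited). The gripper opens to 85 mm and grips with 20 to 120 N. Pads are 22 mm wide; open, the fingers measure 114 mm over their backs; the gripper's body (76 mm by 85 mm) begins 54 mm behind the grasp point. The pads swing forward as they close: fully open they stand 13 mm farther back than shut.
Start: joints at [-0.07, 0.521, -0.036, 1.599, 0.021, 1.021, -0.113], TCP at [0.625, -0, 0.242] pointing down, gripper open.
Joint ranges: [-2.91, 2.91], [-0.3, 2.13], [-1.5, 1.42], [0.17, 2.43], [-1.26, 4.41], [0.16, 1.93], [-2.52, 2.52]. Speed limits (rad/s): [1.89, 1.89, 2.39, 2.39, 3.01, 3.01, 3.01].

INTERFACE

Orientations are given as a unit quaternion [x, y, z, w].
In Python, from station import arm gives the robot as it stands.
- The arm moves only by the tool step_arm, never from a script. Its argument "rows" is a list of rows, each a list of 5 numbers: the opening, from 0 (shut) to 1 (fully open), then the shift along the world's x, y, z in cm, then the turn about the world's z in units of 5 degrees (1.0 is 5 degrees). A call has 1 to 8 rows; each row is the pose to reach, as a shift and turn from the pose commanded when the call began; what a row does not reach only later rows make up. A row lasts 1/12 s, in which the tool goes at most 41.7 mm and 7.16 degrees, less where a joint would pass 70% of its speed; a pose out of reach is approached as far as the arm can. A call with a gripper value outside its range is refused whole. The fingers move at their own pace and stop on an object; the grip force is fixed at half the most. Time passes only in rows, so rows that repeat a pose let the fingers close. It gives the time, the measured TCP pose, the force and the opening at its end, in the units of the state.
- arm.state(): the state, without advancing time (a new reading comes with each control period).
- arm.capture(name): name is "scene" or "side" or "wrist"; returns a dict with "image" (400x640x3 uint8, blue, green, red), "fovy" (degrees; the focal length in pixels is half the picture's height over the tangent of half this angle, whatever the lens; pixels are square), "cx", "cy" (the principal point, pixels), "dist_coeffs" ([k1, k2, p1, p2, k3] as OpenCV has them; the pictures are not rectified), "view" (4x4, takes a point from world to camera coordinates). Camera axes: x right, y up, looking along -z (the intrinsics and any distortion apply to the point x, -y, -z); pixel columns grow to the right and rows downward; lengths in m; the calibration is good to about 2 mm. A picture is of the moment at which its call begins. There is no depth.
- arm.close_job(): hands the job in, once; it reports no verdict.
The state is a dict: "t": time; "q": joint angles; "joint_vel": joint speeds; "tau": joint torques, N m; "position": TCP position; "tcp_rot": TCP orientation; "ft_force": force on the tool from outside, world axes, zero at the start; "moment": the same for the moment, N m; "width": finger opening in m.
Only numpy, scipy, OpenCV 4.12 (cv2) and the standard library are available. Lean on these libraries where they do the work, as an engineer would, in place of code of your own. Each camera call takes 0.05 s, during which the arm holds its last target. There are 200 camera calls.

## Working session

There is one attempt and no reset: what is moved stays moved. The work goes in short steps, Python scripts to look and compute and a tool call to move; the robot and the scene stay as the last step left them, time stands still between calls to the robot, and variables do not carry over. Pictures are saved under pics/ and viewed, about 8 in all and at most 12, crops included, and the job is handed in when it is done.

Besides the shell and the picture viewer there is one more tool, called as a command line: name --pt "numbers of a row" for each row, then --argument value for the rest. step_arm: Moves the arm, as the interface text tells. Its arguments: {"type":"object","properties":{"rows":{"type":"array"}},"required":["rows"]}

```bash
mkdir -p pics; ls; cat > h.py <<'E'
import numpy as np, cv2
from station import arm
def cap(n,f=None):
    c=arm.capture(n)
    if f: cv2.imwrite('pics/'+f,c['image'])
    h=c['image'].shape[0]; fl=h/2/np.tan(np.radians(c['fovy'])/2)
    c['K']=np.array([[fl,0,c['cx']],[0,fl,c['cy']],[0,0,1.]]); c['D']=np.array(c['dist_coeffs'],float); c['V']=np.array(c['view']); return c
def ray(c,uv):
    p=cv2.undistortPoints(np.array(uv,float).reshape(-1,1,2),c['K'],c['D']).reshape(-1,2)
    R=c['V'][:3,:3]; o=-R.T@c['V'][:3,3]
    d=np.c_[p[:,0],-p[:,1],-np.ones(len(p))]@R
    return o,d
def onz(c,uv,z):
    o,d=ray(c,uv); return o+d*((z-o[2])/d[:,2])[:,None]
def proj(c,P):
    q=np.atleast_2d(P)@c['V'][:3,:3].T+c['V'][:3,3]; q=q*[1,-1,-1]
    return cv2.projectPoints(q,np.zeros(3),np.zeros(3),c['K'],c['D'])[0].reshape(-1,2)
E
python3 - <<'E'
from h import *
for n in ['scene','side','wrist']:
    c=cap(n,n+'0.png'); o,_=ray(c,[[320,200]]); print(n,c['fovy'],o.round(3),onz(c,[[320,200]],0).round(3),c['D'])
print(arm.state())
E
```

```text
pics
scene 45.18640878019943 [ 0.857 -0.515  1.087] [[0.499 0.053 0.   ]] [-0.03039092  0.          0.          0.          0.        ]
side 47.90457472374943 [ 0.362 -0.923  0.668] [[0.562 0.219 0.   ]] [-0.11911078  0.          0.          0.          0.        ]
wrist 67.79604517625617 [0.625 0.07  0.373] [[ 0.628 -0.041  0.   ]] [-0.0434029  0.         0.         0.         0.       ]
{'t': 0.15, 'q': array([-0.0701953 ,  0.52186955, -0.03630636,  1.59985988,  0.02118531,
        1.02107536, -0.11281193]), 'joint_vel': array([ 0.0009698 , -0.00130532, -0.00014126, -0.00149399,  0.00034602,
       -0.00058566,  0.00075867]), 'tau': array([ 4.00798544e-04, -9.27376485e+01,  1.98035471e+00, -3.70049715e+01,
        1.79930578e-02,  6.46477114e-03, -1.41420460e-05]), 'position': array([ 6.24770074e-01, -3.88551588e-05,  2.41869024e-01]), 'tcp_rot': array([ 7.07126242e-01,  7.07087199e-01, -3.10506376e-04, -2.73684566e-04]), 'ft_force': array([ 0.2898217 ,  0.22335682, -0.19476688]), 'moment': array([-0.03354005,  0.06999532, -0.00634217]), 'width': 0.08567105318747183}
```

View pics/scene0.png

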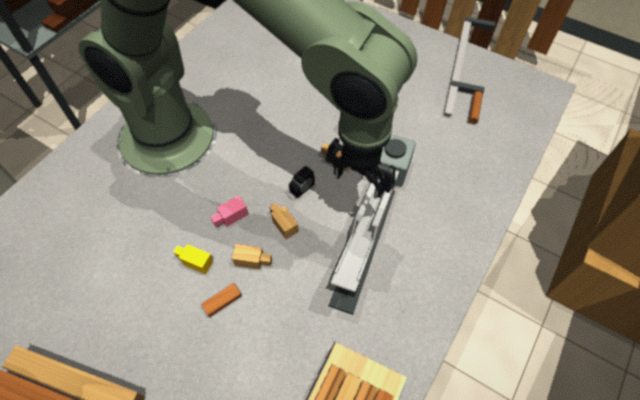

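View pics/side0.png

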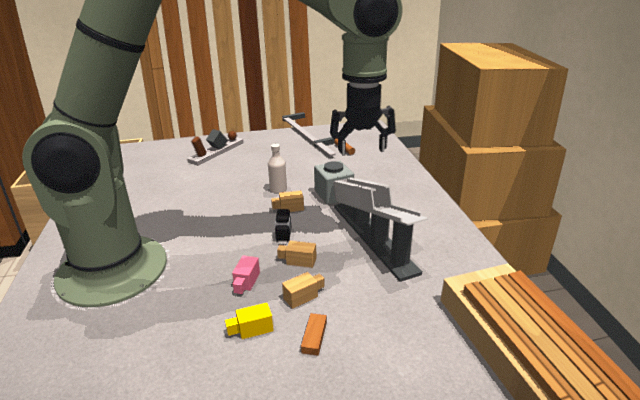

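The scene picture shows two blanks, at (284,220) and (250,257), and the channel running from (395,160) down to (345,290). The offcut is at (221,299), and the pink and yellow decoys are to the left. The side picture shows the third blank at (288,201), by the glue bottle.

```bash
python3 - <<'E'
import cv2
im=cv2.imread('pics/scene0.png'); a=cv2.resize(im[120:320,150:430],None,fx=2.8,fy=2.8,interpolation=cv2.INTER_CUBIC)
cv2.imwrite('pics/sc.png',a)
E
```

```text
(no output)
```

View pics/wrist0.png

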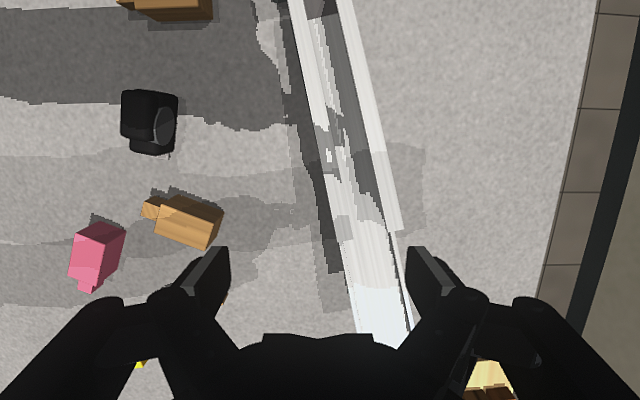

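View pics/sc.png

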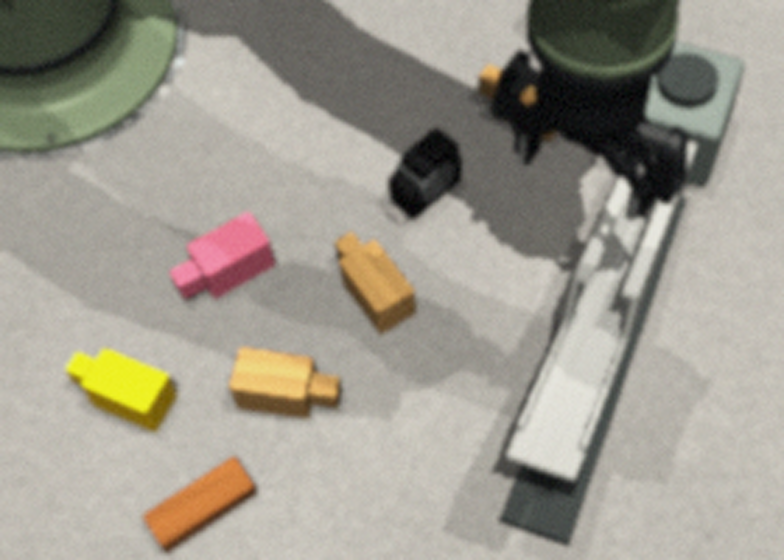

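The wrist picture shows one blank at (190,220) with its tenon to the left. The third blank is at the top edge, (165,5), and the channel runs up the middle at (330,150)–(380,320).

```bash
python3 - <<'E'
from h import *
w=cap('wrist');s=cap('scene');d=cap('side')
print('A w',onz(w,[[150,208],[205,230]],.035).round(3).tolist())
print('3 w',onz(w,[[165,3]],.04).round(3).tolist(),'tape',onz(w,[[150,120]],.05).round(3))
f=2.8
print('A s',onz(s,[[150+350/f,120+242/f],[150+380/f,120+275/f]],.046).round(3).tolist())
print('B s',onz(s,[[150+325/f,120+385/f],[150+273/f,120+366/f]],.046).round(3).tolist())
print('3 side',onz(d,[[276,205],[302,200]],.03).round(3).tolist(),'glue',onz(d,[[278,190]],0).round(3).tolist())
ze=.03+.375*np.sin(np.radians(20)); print('ztrayend',ze)
print('trayend s',onz(s,[[150+513/f,120+459/f],[150+576/f,120+480/f]],ze).round(3).tolist())
print('trayend side',onz(d,[[402,222],[424,216]],ze).round(3).tolist())
print('housing top s',onz(s,[[396,149]],.088+.03).round(3).tolist())
E
```

```text
A w [[0.422, -0.041, 0.035], [0.487, -0.069, 0.035]]
3 w [[0.471, 0.178, 0.04]] tape [[0.446 0.063 0.05 ]]
A s [[0.429, -0.048, 0.046], [0.471, -0.062, 0.046]]
B s [[0.492, -0.175, 0.046], [0.444, -0.185, 0.046]]
3 side [[0.427, 0.167, 0.03], [0.503, 0.179, 0.03]] glue [[0.446, 0.309, 0.0]]
ztrayend 0.15825755374712577
trayend s [[0.683, -0.186, 0.158], [0.73, -0.176, 0.158]]
trayend side [[0.664, -0.179, 0.158], [0.718, -0.167, 0.158]]
housing top s [[0.619, 0.223, 0.118]]
```

step_arm --pt "1 -4 -3.5 0 0" --pt "1 -8 -7 0 0" --pt "1 -12 -10 2 0" --pt "1 -15 -14 3 0" --pt "1 -15 -17 4 0" --pt "1 -15 -17 4 0"

```text
t: 0.8
position: [0.4729, -0.1729, 0.2836]
tcp_rot: [0.708, 0.706, -0.0, 0.001]
ft_force: [0.5, 0.4, 1.1]
width: 0.085
```

```bash
python3 - <<'E'
from h import *
w=cap('wrist','w1.png');s=cap('scene','s1.png');d=cap('side','d1.png')
st=arm.state();print(st['t'],st['position'],ray(w,[[320,200]])[0])
a=w['image'];b=cv2.resize(s['image'][110:310,240:430],None,fx=2.5,fy=2)
cv2.imwrite('pics/m1.png',np.hstack([cv2.resize(a,(480,300)),np.zeros((300,1,3),np.uint8)]))
im=s['image'][110:320,240:440];cv2.imwrite('pics/s1c.png',cv2.resize(im,None,fx=2.8,fy=2.8,interpolation=cv2.INTER_CUBIC))
E
```

```text
0.95 [ 0.47435758 -0.17199074  0.28313346] [ 0.47338951 -0.10312801  0.4145279 ]
```

View pics/w1.png

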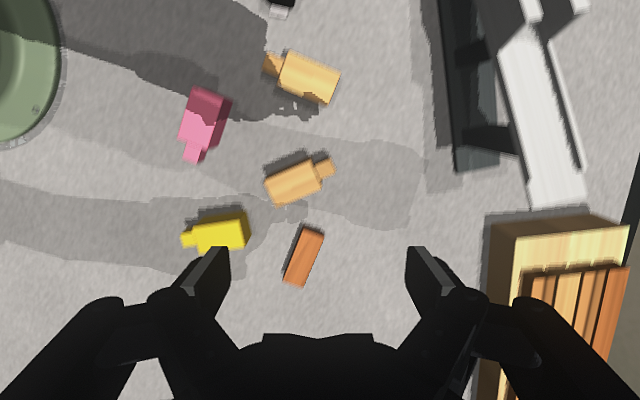

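View pics/s1c.png

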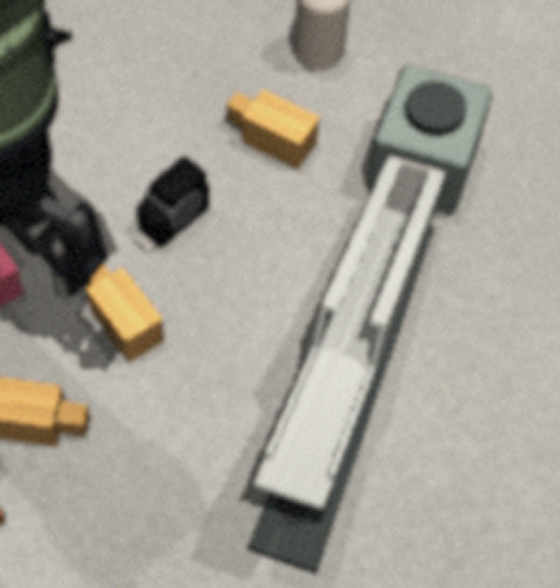

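The wrist picture shows blank A with its body at (305,78) and tenon at (272,65). Blank B has its body at (292,182) and tenon at (323,167). The scene crop shows blank 3 at (280,125), pointing left. It also shows the lips' mouth ends at about (326,303) and (388,325), and the tray end at (258,483)–(320,505).

```bash
cat >> h.py <<'E'
def tops(c,z=.046,amin=300,thr=None,show=True):
    im=c['image']; hsv=cv2.cvtColor(cv2.GaussianBlur(im,(3,3),0),cv2.COLOR_BGR2HSV)
    m=cv2.inRange(hsv,(10,70,thr or 205),(20,200,255)); m=cv2.morphologyEx(m,cv2.MORPH_OPEN,np.ones((3,3)))
    for k in cv2.findContours(m,cv2.RETR_EXTERNAL,cv2.CHAIN_APPROX_NONE)[0]:
        if cv2.contourArea(k)<amin: continue
        P=onz(c,k.reshape(-1,2),z)[:,:2]*1000
        (x,y),(a,b),t=cv2.minAreaRect(P.astype(np.float32))
        if a<b: t+=90; a,b=b,a
        print('px',k.reshape(-1,2).mean(0).round(),'ctr mm',round(x,1),round(y,1),'size',round(a,1),round(b,1),'ang',round(t%180,1))
E
python3 - <<'E'
from h import *
w=cap('wrist');s=cap('scene')
h=cv2.cvtColor(w['image'],cv2.COLOR_BGR2HSV); print(h[78,310],h[182,292],h[66,272],h[195,290])
print('W');tops(w,amin=200)
h=cv2.cvtColor(s['image'],cv2.COLOR_BGR2HSV); print([h[int(110+y/2.8),int(240+x/2.8)].tolist() for x,y in[(285,115),(270,142),(122,300),(30,395)]])
print('S');tops(s,amin=40)
f=2.8
P=lambda l,z:onz(s,[[240+x/f,110+y/f] for x,y in l],z).round(4).tolist()
print('tray end',P([(258,483),(320,505)],.1583))
print('mouth lips outer',P([(324,302),(390,326)],.1586))
print('low lips outer',P([(385,158),(443,172)],.0817))
print('w tray end',onz(w,[[530,207],[586,205]],.1583).round(4).tolist())
E
```

```text
[ 25  94 234] [ 21 106 233] [ 16 126 134] [ 18 120 228]
W
px [567. 294.] ctr mm 843.9 -365.5 size 85.5 30.9 ang 96.0
px [584. 301.] ctr mm 875.1 -375.7 size 111.2 13.6 ang 96.0
px [303. 255.] ctr mm 453.8 -294.1 size 80.1 27.1 ang 69.0
px [293. 182.] ctr mm 443.1 -188.6 size 62.8 37.4 ang 23.8
px [305.  67.] ctr mm 462.1 -52.7 size 53.3 12.2 ang 154.6
[[21, 120, 233], [17, 151, 93], [22, 123, 235], [19, 136, 229]]
S
px [107. 393.] ctr mm 393.1 -599.0 size 108.7 29.6 ang 33.2
px [363. 391.] ctr mm 834.9 -312.8 size 39.5 10.3 ang 96.2
px [349. 386.] ctr mm 807.3 -319.6 size 67.2 29.2 ang 98.2
px [327. 383.] ctr mm 764.6 -337.8 size 77.5 11.0 ang 94.7
px [ 28. 365.] ctr mm 208.5 -657.2 size 92.6 19.3 ang 14.2
px [ 51. 363.] ctr mm 250.2 -630.4 size 191.1 23.4 ang 14.5
px [216. 302.] ctr mm 461.3 -327.0 size 49.0 10.0 ang 65.1
px [247. 252.] ctr mm 444.5 -189.7 size 61.6 36.0 ang 23.6
px [287. 215.] ctr mm 469.6 -51.8 size 64.2 17.3 ang 160.5
px [342. 148.] ctr mm 475.0 202.8 size 64.4 17.5 ang 5.4
tray end [[0.679, -0.1849, 0.1583], [0.726, -0.1752, 0.1583]]
mouth lips outer [[0.6432, -0.027, 0.1586], [0.6978, -0.018, 0.1586]]
low lips outer [[0.5965, 0.1747, 0.0817], [0.6487, 0.1893, 0.0817]]
w tray end [[0.6714, -0.1855, 0.1583], [0.7267, -0.1838, 0.1583]]
```

step_arm --pt "0.72 -1 -0.6 -2 -1.4" --pt "0.72 -2 -1.2 -4 -2.8" --pt "0.72 -3.1 -1.9 -6 -4.2" --pt "0.72 -3.1 -1.9 -8 -5.6" --pt "0.72 -3.1 -1.9 -10 -7" --pt "0.72 -3.1 -1.9 -11 -8.4" --pt "0.72 -3.1 -1.9 -12 -9.8" --pt "0.72 -3.1 -1.9 -13 -11.2"

```text
t: 1.72
position: [0.4443, -0.1878, 0.1512]
tcp_rot: [0.957, 0.29, -0.0, -0.0]
ft_force: [-0.6, -0.1, 0.7]
width: 0.0615
```

step_arm --pt "0.72 0 0 -1 -1.4" --pt "0.72 0 0 -2 -2.05" --pt "0.72 0 0 -2 -2.05" --pt "0.72 0 0 -2 -2.05"

```text
t: 2.05
position: [0.4441, -0.188, 0.1318]
tcp_rot: [0.978, 0.208, -0.001, -0.0]
ft_force: [0.1, 0.2, 0.3]
width: 0.0615
```

```bash
sed -i 's/(20,200,255)/(28,200,255)/' h.py; python3 - <<'E'
from h import *
w=cap('wrist','w2.png');s=cap('scene','s2.png');d=cap('side')
st=arm.state();print(st['t'],st['position'].round(4),st['width'],st['q'][6])
print('W');tops(w)
print('S');tops(s,amin=60)
print('D');tops(d,amin=60)
print('fingers axis px wrist', proj(w,[.4435,-.189,.046]))
E
```

```text
2.2 [ 0.4444 -0.1888  0.1327] 0.06168180746987916 -0.6805258335831529
W
px [350. 322.] ctr mm 357.8 -259.5 size 38.0 31.8 ang 99.3
px [442. 243.] ctr mm 458.2 -292.9 size 77.9 27.1 ang 69.0
px [318. 187.] ctr mm 458.3 -182.8 size 37.9 31.0 ang 114.1
px [318. 149.] ctr mm 485.0 -170.8 size 20.2 17.4 ang 24.1
px [161. 121.] ctr mm 455.7 -59.2 size 82.2 38.5 ang 157.8
S
px [100. 394.] ctr mm 386.0 -612.1 size 84.5 25.8 ang 19.5
px [346. 378.] ctr mm 821.2 -313.4 size 154.9 127.5 ang 5.7
px [254. 254.] ctr mm 461.6 -183.6 size 32.1 24.9 ang 119.4
px [284. 218.] ctr mm 465.9 -62.2 size 63.8 37.0 ang 157.5
px [338. 150.] ctr mm 466.9 190.7 size 79.8 36.7 ang 179.7
D
px [607. 392.] ctr mm 891.4 -583.4 size 34.2 14.8 ang 95.0
px [549. 366.] ctr mm 827.0 -501.2 size 159.5 8.3 ang 95.7
px [313. 330.] ctr mm 447.2 -330.3 size 85.4 31.0 ang 68.1
px [310. 278.] ctr mm 465.4 -179.8 size 47.1 40.2 ang 27.5
px [538. 336.] ctr mm 847.9 -425.8 size 381.0 172.5 ang 95.8
px [291. 247.] ctr mm 437.4 -58.6 size 54.4 41.2 ang 171.5
px [486. 223.] ctr mm 940.2 -67.7 size 67.8 24.1 ang 179.8
px [493. 150.] ctr mm 1197.3 351.3 size 205.0 38.7 ang 171.1
px [494.  57.] ctr mm 1979.4 1782.1 size 760.1 418.7 ang 83.1
fingers axis px wrist [[317.47645641 208.63222771]]
```

View pics/w2.png

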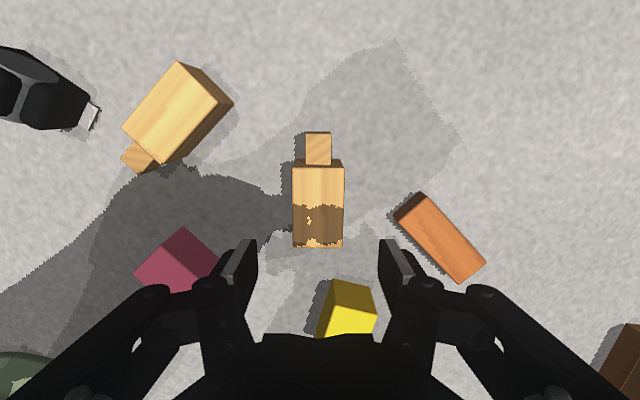

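The blank is centred between the fingers at column 318, with its tenon pointing ahead; the offcut is clear of the right finger.

step_arm --pt "0.72 0 0 -4 0" --pt "0.72 0 0 -8 0" --pt "0.72 0 0 -10.3 0" --pt "0.72 0 0 -10.3 0" --pt "0.1 0 0 -10.3 0" --pt "0.1 0 0 -10.3 0" --pt "0.1 0 0 -10.3 0" --pt "0.1 0 0 -10.3 0"

```text
t: 2.87
position: [0.445, -0.1893, 0.031]
tcp_rot: [0.979, 0.206, 0.001, 0.001]
ft_force: [1.3, -1.5, 8.3]
width: 0.0392
```

step_arm --pt "0.1 0 0 0 0" --pt "0.1 0 0 0 0" --pt "0.1 0 0 0.5 0" --pt "0.1 0 0 3 0" --pt "0.1 0 0 7 0" --pt "0.1 0 0 11 0" --pt "0.1 0 0 15 0" --pt "0.1 0 0 19 0"

```text
t: 3.53
position: [0.4434, -0.189, 0.2222]
tcp_rot: [0.979, 0.206, 0.0, 0.0]
ft_force: [1.2, -0.3, -1.1]
width: 0.0386
```

step_arm --pt "0.1 2 0 1 1.4" --pt "0.1 4 0 1 2.8" --pt "0.1 7 1 1 4.2" --pt "0.1 10 2 1 5.6" --pt "0.1 13 4 1 7" --pt "0.1 16 6 1 8.4" --pt "0.1 19 7 1 9.8" --pt "0.1 22 8 1 11.2"

```text
t: 4.2
position: [0.6652, -0.1076, 0.2305]
tcp_rot: [0.765, 0.644, 0.0, 0.0]
ft_force: [0.0, -1.5, -1.0]
width: 0.0392
```

step_arm --pt "0.1 2.16 1.09 0 1.4" --pt "0.1 2.16 1.09 0 2.8" --pt "0.1 2.16 1.09 0 4.2" --pt "0.1 2.16 1.09 0 4.54" --pt "0.1 2.16 1.09 0 4.54"

```text
t: 4.62
position: [0.6854, -0.0983, 0.2302]
tcp_rot: [0.626, 0.78, -0.0, 0.0]
ft_force: [0.8, -0.3, -1.4]
width: 0.0386
```

```bash
python3 - <<'E'
from h import *
w=cap('wrist','w3.png');s=cap('scene','s3.png');d=cap('side')
st=arm.state();print(st['t'],st['position'].round(4),st['tcp_rot'].round(3),st['q'].round(2))
O=np.array([.6274,.1644]);dd=np.array([.2156,-.9765]);n=np.array([.9765,.2156]);t=np.radians(20)
def ch(x,y,z):
    u=x*np.cos(t)-z*np.sin(t); return np.r_[O+u*dd+y*n,.03+x*np.sin(t)+z*np.cos(t)]
im=w['image'].copy()
for x,y,z in [(225,-22.5,0),(225,22.5,0),(225,-13.5,55),(225,13.5,55),(225,26.5,55),(225,-26.5,55),(0,13.5,55),(0,-13.5,55),(300,22.5,8),(250,-22.5,8)]:
    p=proj(w,ch(x/1e3,y/1e3,z/1e3))[0]; cv2.circle(im,tuple(int(v) for v in p),3,(0,0,255),1)
a=np.hstack([im[:400,120:520],cv2.resize(s['image'][110:310,290:490],(400,400),interpolation=cv2.INTER_CUBIC)])
cv2.imwrite('pics/m3.png',a)
E
```

```text
4.7667 [ 0.6855 -0.0982  0.2299] [0.627 0.779 0.    0.   ] [ 0.08  0.64 -0.04  1.41  0.03  1.09  0.25]
```

View pics/m3.png

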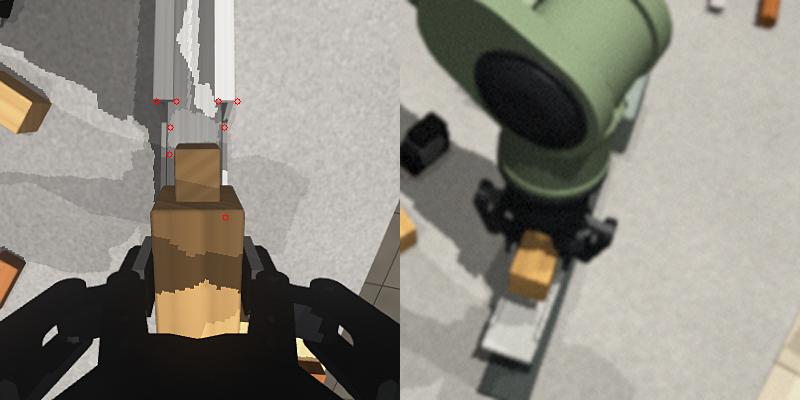

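The projected channel points fall on the lips to within a pixel or two, at (156,101) and (238,101). The blank is in line with the channel, so I lower it and press it flat.

step_arm --pt "0.1 -0.05 0 -3 0" --pt "0.1 -0.05 0 -5 0" --pt "0.1 -0.05 0 -5.6 0" --pt "0.1 -0.05 0 -5.9 0" --pt "0.1 -0.05 0 -6.2 0" --pt "0.1 -0.05 0 -6.2 0"

```text
t: 5.27
position: [0.6848, -0.0966, 0.1694]
tcp_rot: [0.626, 0.78, 0.0, -0.001]
ft_force: [-11.6, 8.6, 15.5]
width: 0.0389
```

step_arm --pt "0.1 0 0 -0.2 0" --pt "0.1 0 0 -0.4 0" --pt "0.1 0 0 -0.6 0" --pt "0.1 0 0 -0.6 0"

```text
t: 5.6
position: [0.6845, -0.0951, 0.1644]
tcp_rot: [0.626, 0.78, 0.001, -0.001]
ft_force: [-21.1, 16.3, 32.3]
width: 0.0392
```

The sideways force of about 17 N is unexpected, so I look before pressing further.

```bash
python3 - <<'E'
from h import *
w=cap('wrist','w4.png');s=cap('scene','s4.png');d=cap('side','d4.png')
a=np.hstack([w['image'][:400,180:460],cv2.resize(s['image'][190:290,310:410],(260,400)[::1] if 0 else (400,400),interpolation=cv2.INTER_CUBIC)])
b=cv2.resize(d['image'][160:240,340:440],(400,320),interpolation=cv2.INTER_CUBIC)
o=np.zeros((400,680,3),np.uint8);o[:,:280]=w['image'][:,180:460];o[:,280:]=cv2.resize(s['image'][200:300,320:420],(400,400),interpolation=cv2.INTER_CUBIC)
o2=np.zeros((600,800,3),np.uint8);o2[:400,:280]=w['image'][:,180:460];o2[:320,280:680]=b;o2[320:600,300:700]=cv2.resize(s['image'][210:280,320:420],(400,280),interpolation=cv2.INTER_CUBIC)
cv2.imwrite('pics/m4.png',o2)
E
```

```text
(no output)
```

View pics/m4.png

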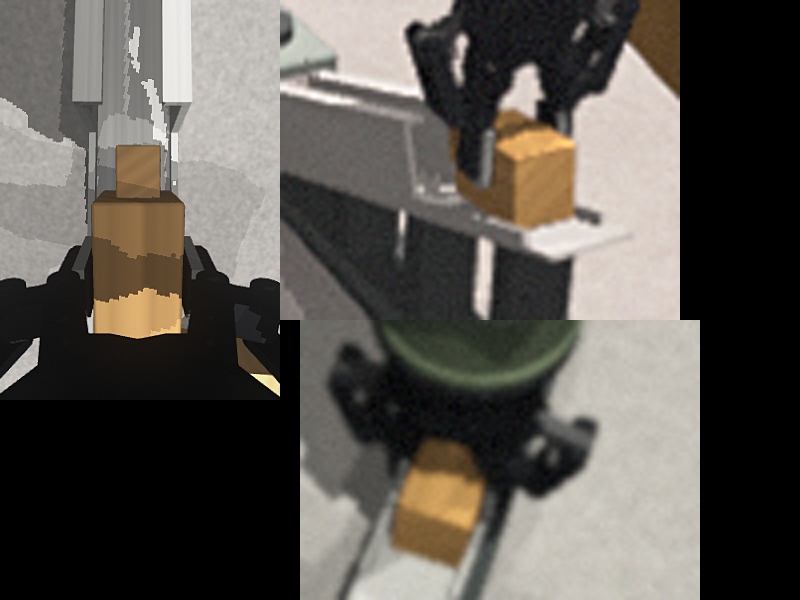

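The blank rides about 2–3 mm too far toward the right wall: its tenon is at column 138 and the slot centre at column 133. I lift slightly, shift, and press again.

step_arm --pt "0.1 0 0 0.7 0" --pt "0.1 -0.2 -0.05 0.9 0" --pt "0.1 -0.2 -0.05 0.9 0" --pt "0.1 -0.2 -0.05 0.4 0" --pt "0.1 -0.2 -0.05 0.2 0" --pt "0.1 -0.2 -0.05 0 0" --pt "0.1 -0.2 -0.05 0 0"

```text
t: 6.33
position: [0.6832, -0.0972, 0.1621]
tcp_rot: [0.626, 0.78, 0.001, -0.0]
ft_force: [-9.6, 9.7, 20.8]
width: 0.0393
```

step_arm --pt "0.1 -0.1 0 -0.1 0" --pt "0.1 -0.1 0 -0.3 0" --pt "0.1 -0.1 0 -0.3 0" --pt "0.53 -0.1 0 -0.3 0" --pt "0.53 -0.1 0 -0.3 0" --pt "0.53 -0.1 0 -0.3 0"

```text
t: 6.83
position: [0.6819, -0.0989, 0.1576]
tcp_rot: [0.626, 0.779, -0.0, -0.0]
ft_force: [-0.1, 0.1, -0.7]
width: 0.0459
```

```bash
cat >> h.py <<'E'
O=np.array([.6254,.1640]);dd=np.array([.2156,-.9765]);nn=np.array([.9765,.2156]);T=np.radians(20)
def ch(x,y,z):
    u=x*np.cos(T)-z*np.sin(T); return np.r_[O+u*dd+y*nn,.03+x*np.sin(T)+z*np.cos(T)]
def slots(c,x=.24):
    im=c['image'].copy()
    return im
E
python3 - <<'E'
from h import *
w=cap('wrist','w5.png');s=cap('scene','s5.png');d=cap('side','d5.png');st=arm.state();print(st['t'],st['position'].round(4),st['ft_force'].round(1),st['width'])
o2=np.zeros((600,800,3),np.uint8);o2[:400,:280]=w['image'][:,180:460];o2[:320,280:680]=cv2.resize(d['image'][160:240,340:440],(400,320),interpolation=cv2.INTER_CUBIC);o2[320:600,300:700]=cv2.resize(s['image'][210:280,320:420],(400,280),interpolation=cv2.INTER_CUBIC)
cv2.imwrite('pics/m5.png',o2)
E
```

```text
6.9833 [ 0.6819 -0.0989  0.1579] [ 0.5 -0.3  1.3] 0.04518520731992549
```

View pics/m5.png

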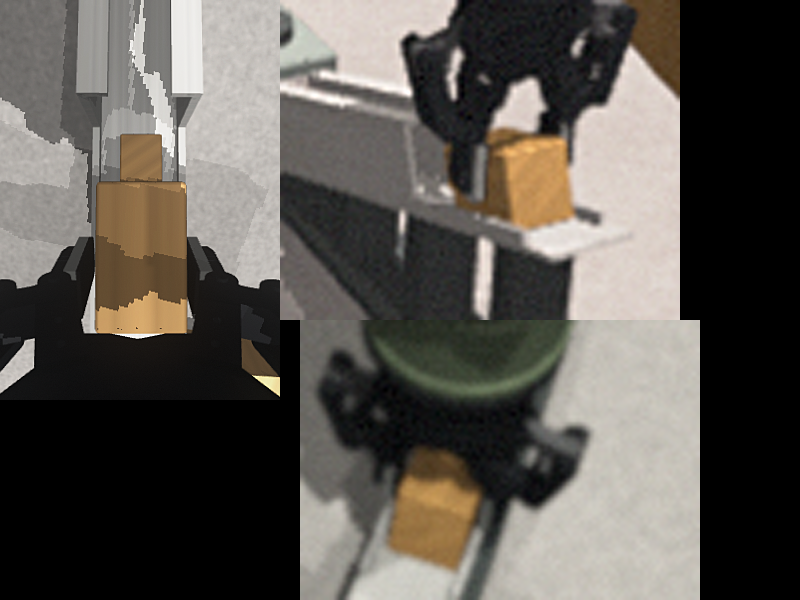

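The blank now lies flat in the tray, tenon downhill, with its tenon at column 141 and the slot centre at 140. Next I push it from behind with closed fingers.

step_arm --pt "0.53 0 0 3 0" --pt "0.53 0 0 6 0" --pt "0.5 0.4 -1.5 7.5 0" --pt "0 1 -4 7.5 0" --pt "0 1.6 -6.6 7 0" --pt "0 1.6 -6.6 5 0" --pt "0 1.6 -6.6 5 0" --pt "0 1.6 -6.6 5 0"

```text
t: 7.65
position: [0.6976, -0.1642, 0.2074]
tcp_rot: [0.626, 0.78, -0.0, -0.001]
ft_force: [1.0, 0.9, 1.0]
width: 0.0002
```

step_arm --pt "0 0 0 -1.5 0" --pt "0 0 0 -2.5 0" --pt "0 0 0 -3 0" --pt "0 0 0 -3.4 0" --pt "0 0 0 -3.6 0" --pt "0 0 0 -3.6 0"

```text
t: 8.15
position: [0.6981, -0.1645, 0.1723]
tcp_rot: [0.626, 0.78, -0.0, -0.0]
ft_force: [0.0, 0.4, -1.4]
width: -0.0002
```

step_arm --pt "0 -0.22 0.98 -0.36 0" --pt "0 -0.43 1.95 -0.73 0" --pt "0 -0.65 2.93 -1.09 0" --pt "0 -0.86 3.91 -1.46 0" --pt "0 -1.08 4.88 -1.82 0" --pt "0 -1.29 5.86 -2.18 0" --pt "0 -1.4 6.35 -2.37 0" --pt "0 -1.4 6.35 -2.37 0"

```text
t: 8.82
position: [0.6838, -0.0992, 0.1481]
tcp_rot: [0.626, 0.78, 0.0, -0.001]
ft_force: [-0.5, 0.5, 0.0]
width: -0.0001
```

```bash
python3 - <<'E'
from h import *
w=cap('wrist','w6.png');s=cap('scene','s6.png');d=cap('side','d6.png');st=arm.state();print(st['t'],st['position'].round(4),st['ft_force'].round(1))
o2=np.zeros((520,800,3),np.uint8);o2[:400,:280]=w['image'][:,180:460];o2[:,280:800]=cv2.resize(d['image'][150:250,330:430],(520,520),interpolation=cv2.INTER_CUBIC)
cv2.imwrite('pics/m6.png',o2)
h=cv2.cvtColor(w['image'],cv2.COLOR_BGR2HSV);m=cv2.inRange(h,(10,70,50),(28,220,255))[:,270:370]
r=np.where(m.sum(1)>0)[0];print(r.min(),r.max());print([(i,(np.where(m[i])[0]+270)[[0,-1]].tolist()) for i in range(r.min(),r.max(),12) if m[i].any()])
E
```

```text
8.9667 [ 0.6842 -0.1017  0.1488] [ 0.   0.  -0.3]
38 234
[(38, [294, 334]), (50, [293, 335]), (62, [293, 335]), (74, [293, 335]), (86, [282, 349]), (98, [270, 361]), (110, [270, 361]), (122, [270, 361]), (134, [270, 361]), (146, [270, 361]), (158, [270, 361]), (170, [270, 361]), (182, [270, 362]), (194, [270, 362]), (206, [270, 362]), (218, [270, 362]), (230, [270, 362])]
```

```bash
cat >> h.py <<'E'
def onslope(c,uv,zc):  # channel x,y (mm) where the ray meets the plane zc (m) over the floor
    o,d=ray(c,uv); n=np.r_[-np.sin(T)*dd,np.cos(T)]; p0=ch(0,0,zc)
    P=o+d*(((p0-o)@n)/(d@n))[:,None]; R=P-ch(0,0,0)
    return np.c_[R@np.r_[dd*np.cos(T),np.sin(T)],R@np.r_[nn,0]]*1000
E
python3 - <<'E'
from h import *
w=cap('wrist')
print('tenon tip',onslope(w,[[314,38]],.036),'shoulder',onslope(w,[[316,88]],.046),'plain?',onslope(w,[[316,236]],.046))
E
```

```text
tenon tip [[193.45536764  -1.19164566]] shoulder [[ 2.21902942e+02 -1.77664887e-01]] plain? [[ 2.82857932e+02 -8.34537958e-02]]
```

step_arm --pt "0 -0.22 0.98 -0.36 0" --pt "0 -0.43 1.95 -0.73 0" --pt "0 -0.65 2.93 -1.09 0" --pt "0 -0.86 3.91 -1.46 0" --pt "0 -1.02 4.6 -1.72 0" --pt "0 -1.02 4.6 -1.72 0"

```text
t: 9.52
position: [0.6733, -0.0524, 0.1306]
tcp_rot: [0.625, 0.78, 0.0, -0.001]
ft_force: [-0.0, 0.1, -0.2]
width: 0.0
```

```bash
python3 - <<'E'
from h import *
w=cap('wrist','w7.png');st=arm.state();print(st['t'],st['position'].round(4),st['ft_force'].round(1))
h=cv2.cvtColor(w['image'],cv2.COLOR_BGR2HSV);m=cv2.inRange(h,(10,70,50),(28,220,255))[:,270:370]
r=np.where(m.sum(1)>10*255)[0];print(r.min(),r.max(),onslope(w,[[316,r.min()],[316,r.max()]],.046))
cv2.imwrite('pics/w7.png',w['image'])
E
```

```text
9.5667 [ 0.6737 -0.0538  0.1311] [-0.2 -0.3  0.3]
36 231 [[ 1.45036643e+02 -5.31869059e-01]
 [ 2.27286301e+02 -1.39721745e-01]]
```

View pics/w7.png

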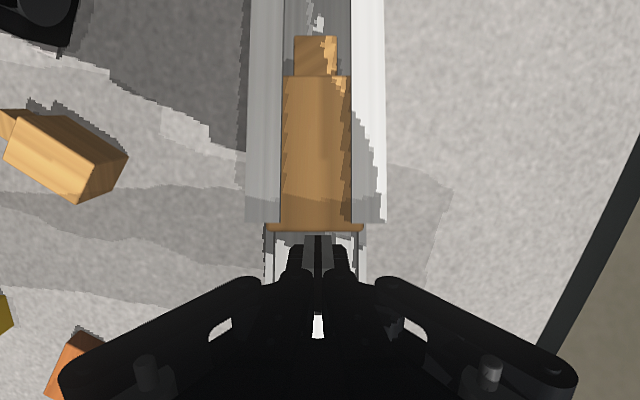

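The first blank is inside the tube, with its plain end just out of the mouth (row 231, channel x of about 229). Next is blank A.

step_arm --pt "0 0 -0.3 3 0" --pt "0 0 -0.3 6 0" --pt "0.3 -3 -0.3 8 1.4" --pt "0.72 -7 -0.5 8 2.8" --pt "0.72 -11 -0.6 8 4.2" --pt "0.72 -15 -0.7 7 5.6" --pt "0.72 -19 -0.7 5 7" --pt "0.72 -20.8 -0.7 3 8.4"

```text
t: 10.23
position: [0.4629, -0.0631, 0.1621]
tcp_rot: [0.303, 0.953, -0.0, 0.001]
ft_force: [2.4, -1.0, -0.1]
width: 0.0613
```

step_arm --pt "0.72 0 0 -1 1.4" --pt "0.72 0 0 -2 2.6" --pt "0.72 0 0 -2 2.6" --pt "0.72 0 0 -2 2.6"

```text
t: 10.57
position: [0.466, -0.0626, 0.1415]
tcp_rot: [0.198, 0.98, -0.0, -0.0]
ft_force: [1.0, 0.2, -0.5]
width: 0.0616
```

```bash
python3 - <<'E'
from h import *
w=cap('wrist','w8.png');s=cap('scene');d=cap('side');st=arm.state();print(st['t'],st['position'].round(4),st['tcp_rot'].round(3),st['width'])
tops(w);print('S');tops(s,amin=60)
h=cv2.cvtColor(w['image'],cv2.COLOR_BGR2HSV);m=cv2.inRange(h,(10,70,40),(28,220,255))
for i in range(100,270,10):
    x=np.where(m[i,220:420])[0]+220
    if len(x): print(i,x[0],x[-1],len(x))
print(onz(w,[[318,205]],.046))
E
```

```text
10.7167 [ 0.4664 -0.0623  0.142 ] [ 0.197  0.98  -0.     0.   ] 0.06174972126024775
px [ 84. 275.] ctr mm 447.3 -281.1 size 79.4 27.8 ang 68.7
px [318. 204.] ctr mm 465.7 -63.2 size 59.3 38.2 ang 158.5
px [623.  87.] ctr mm 473.2 187.0 size 64.4 31.8 ang 179.8
px [609.  30.] ctr mm 427.0 181.2 size 21.2 18.4 ang 179.7
S
px [107. 393.] ctr mm 392.2 -599.6 size 110.8 29.6 ang 33.2
px [ 48. 367.] ctr mm 252.2 -638.4 size 191.1 40.4 ang 14.3
px [350. 379.] ctr mm 820.7 -312.8 size 155.3 128.3 ang 5.9
px [222. 297.] ctr mm 464.6 -313.1 size 79.9 19.9 ang 76.2
px [285. 220.] ctr mm 470.5 -64.2 size 53.0 36.8 ang 156.7
px [368. 218.] ctr mm 640.2 50.5 size 56.0 27.1 ang 104.7
px [338. 150.] ctr mm 466.1 191.3 size 82.8 37.7 ang 0.1
130 305 329 25
140 305 329 25
150 305 329 25
160 293 342 50
170 292 342 51
180 293 342 50
190 293 342 50
200 293 342 50
210 294 342 49
220 294 342 49
230 294 341 48
[[ 0.46747409 -0.06305843  0.046     ]]
```

step_arm --pt "0.72 0 0 -4 0" --pt "0.72 0 0 -8 0" --pt "0.72 0 0 -11.1 0" --pt "0.72 0 0 -11.1 0" --pt "0.1 0 0 -11.1 0" --pt "0.1 0 0 -11.1 0" --pt "0.1 0 0 -11.1 0" --pt "0.1 0 0 -11.1 0"

```text
t: 11.38
position: [0.467, -0.0624, 0.0323]
tcp_rot: [0.196, 0.981, 0.0, 0.002]
ft_force: [-0.1, 0.0, -0.1]
width: 0.0393
```

step_arm --pt "0.1 0 0 0 0" --pt "0.1 0 0 0 0" --pt "0.1 0 0 0.5 0" --pt "0.1 0 0 3 0" --pt "0.1 0 0 7 0" --pt "0.1 0 0 11 0" --pt "0.1 0 0 15 0" --pt "0.1 0 0 19.9 0"

```text
t: 12.05
position: [0.4652, -0.062, 0.225]
tcp_rot: [0.196, 0.981, 0.0, 0.0]
ft_force: [0.7, -1.3, -0.8]
width: 0.0391
```

step_arm --pt "0.1 2 -1 0.5 -1.4" --pt "0.1 4 -1.5 0.5 -2.8" --pt "0.1 7 -2 0.5 -4.2" --pt "0.1 10 -2.5 0.5 -5.6" --pt "0.1 13 -3 0.5 -7" --pt "0.1 16 -3.5 0.5 -8.4" --pt "0.1 17.2 -3.63 0 -9.8" --pt "0.1 17.2 -3.63 0 -11"

```text
t: 12.72
position: [0.6396, -0.0984, 0.2218]
tcp_rot: [0.629, 0.778, 0.0, 0.0]
ft_force: [-0.0, 0.0, -0.7]
width: 0.0386
```

step_arm --pt "0.1 0 0 0 0" --pt "0.1 0 0 0 0" --pt "0.1 0 0 -3 0" --pt "0.1 0 0 -5 0" --pt "0.1 0 0 -5.6 0" --pt "0.1 0 0 -5.9 0" --pt "0.1 0 0 -6.2 0" --pt "0.1 0 0 -6.2 0"

```text
t: 13.38
position: [0.6396, -0.0949, 0.1637]
tcp_rot: [0.624, 0.782, 0.003, 0.001]
ft_force: [-3.3, 18.1, 28.2]
width: 0.0388
```

I made an arithmetic slip: the x shift should have been 21.7, not 17.2, so the blank is pressing on the outside of the tray. I lift it clear and check the grip.

step_arm --pt "0.1 0 0 1 0" --pt "0.1 0 0 3 0" --pt "0.1 0 0 6.2 0" --pt "0.1 0 0 6.2 0" --pt "0.1 4.5 0 6.2 0" --pt "0.1 4.5 0 6.2 0" --pt "0.1 4.5 0 6.2 0"

```text
t: 13.97
position: [0.6837, -0.0983, 0.2223]
tcp_rot: [0.625, 0.781, 0.0, 0.0]
ft_force: [0.2, -0.1, -0.7]
width: 0.0389
```

```bash
python3 - <<'E'
from h import *
w=cap('wrist','w9.png');d=cap('side','d9.png');s=cap('scene');st=arm.state();print(st['t'],st['position'].round(4),st['tcp_rot'].round(3),st['width'])
h=cv2.cvtColor(w['image'],cv2.COLOR_BGR2HSV);m=cv2.inRange(h,(10,70,30),(28,230,255))
for i in range(80,340,12):
    x=np.where(m[i,220:420])[0]+220
    if len(x): print(i,x[0],x[-1],len(x))
v=cv2.inRange(cv2.cvtColor(s['image'],cv2.COLOR_BGR2HSV),(10,110,60),(28,230,255))
for k in cv2.findContours(v,0,2)[0]:
    if cv2.contourArea(k)>60 and 310<k[:,0,0].mean()<440: print('scene wood',cv2.boundingRect(k))
# same picture while first blank was held, for comparison
h=cv2.cvtColor(cv2.imread('pics/w3.png'),cv2.COLOR_BGR2HSV);m=cv2.inRange(h,(10,70,30),(28,230,255));print('w3')
for i in range(80,340,12):
    x=np.where(m[i,220:420])[0]+220
    if len(x): print(i,x[0],x[-1],len(x))
E
```

```text
14.1167 [ 0.6822 -0.0988  0.2225] [0.626 0.78  0.    0.   ] 0.038908772725912144
80 295 336 42
92 295 336 42
104 285 345 61
116 287 343 57
128 291 339 49
140 296 339 44
152 296 339 44
164 296 339 44
176 296 339 44
188 272 362 91
200 271 363 93
212 271 363 93
224 271 363 93
236 272 363 92
248 272 363 92
260 273 362 90
272 273 362 90
284 273 362 90
296 273 362 90
308 273 362 90
320 273 368 96
332 274 367 94
scene wood (314, 364, 80, 36)
scene wood (343, 227, 24, 32)
scene wood (422, 0, 25, 29)
scene wood (400, 0, 19, 16)
w3
152 294 340 47
164 294 339 46
176 295 339 45
188 282 352 71
200 276 358 83
212 270 364 95
224 271 363 93
236 271 363 93
248 272 363 92
260 273 362 90
272 274 361 88
284 274 361 88
296 275 367 87
308 275 363 89
320 276 368 93
332 277 367 91
```

The grip is intact, and the blank has pivoted to about 20° nose down, which is what the tray needs. I lower it with checks.

step_arm --pt "0.1 0 0 -3 0" --pt "0.1 0 0 -4.5 0" --pt "0.1 0 0 -5.2 0" --pt "0.1 0 0 -5.6 0" --pt "0.1 0 0 -5.6 0"

```text
t: 14.53
position: [0.6826, -0.0985, 0.1662]
tcp_rot: [0.626, 0.78, -0.0, -0.0]
ft_force: [0.5, -0.2, -1.3]
width: 0.039
```

step_arm --pt "0.1 0 0 -0.2 0" --pt "0.1 0 0 -0.4 0" --pt "0.1 0 0 -0.6 0" --pt "0.1 0 0 -0.6 0"

```text
t: 14.87
position: [0.6834, -0.0983, 0.1613]
tcp_rot: [0.626, 0.78, 0.0, 0.001]
ft_force: [-2.5, 1.9, 9.0]
width: 0.0394
```

Light contact, with little sideways force. I press a little further and release.

step_arm --pt "0.1 -0.05 0 -0.2 0" --pt "0.1 -0.05 0 -0.3 0" --pt "0.1 -0.05 0 -0.3 0" --pt "0.53 -0.05 0 -0.3 0" --pt "0.53 -0.05 0 -0.3 0" --pt "0.53 -0.05 0 -0.3 0" --pt "0.53 -0.05 0 -0.3 0"

```text
t: 15.45
position: [0.6824, -0.0985, 0.157]
tcp_rot: [0.626, 0.78, -0.0, -0.0]
ft_force: [0.4, 0.3, 0.5]
width: 0.0452
```

```bash
python3 - <<'E'
from h import *
w=cap('wrist','w10.png');st=arm.state();print(st['t'],st['position'].round(4),st['ft_force'].round(1),st['width'])
for f in ['w10','w5']:
    h=cv2.cvtColor(cv2.imread(f'pics/{f}.png'),cv2.COLOR_BGR2HSV);m=cv2.inRange(h,(10,70,30),(28,230,255))
    print(f,[(i,x[0],x[-1]) for i in range(60,340,12) for x in [np.where(m[i,220:420])[0]+220] if len(x)])
E
```

```text
15.5 [ 0.6823 -0.0985  0.157 ] [ 0.  -0.2  0.9] 0.04537213758083994
w10 [(60, np.int64(287), np.int64(349)), (72, np.int64(287), np.int64(349)), (84, np.int64(287), np.int64(349)), (96, np.int64(287), np.int64(349)), (108, np.int64(273), np.int64(361)), (120, np.int64(278), np.int64(356)), (132, np.int64(283), np.int64(351)), (144, np.int64(300), np.int64(341)), (156, np.int64(300), np.int64(341)), (168, np.int64(300), np.int64(341)), (180, np.int64(276), np.int64(366)), (192, np.int64(276), np.int64(366)), (204, np.int64(276), np.int64(366)), (216, np.int64(276), np.int64(366)), (228, np.int64(276), np.int64(366)), (240, np.int64(276), np.int64(366)), (252, np.int64(275), np.int64(367)), (264, np.int64(275), np.int64(367)), (276, np.int64(276), np.int64(367)), (288, np.int64(276), np.int64(367)), (300, np.int64(275), np.int64(367)), (312, np.int64(275), np.int64(367))]
w5 [(144, np.int64(300), np.int64(341)), (156, np.int64(300), np.int64(341)), (168, np.int64(300), np.int64(341)), (180, np.int64(300), np.int64(341)), (192, np.int64(276), np.int64(365)), (204, np.int64(276), np.int64(365)), (216, np.int64(276), np.int64(366)), (228, np.int64(276), np.int64(366)), (240, np.int64(276), np.int64(366)), (252, np.int64(275), np.int64(366)), (264, np.int64(275), np.int64(366)), (276, np.int64(276), np.int64(367)), (288, np.int64(276), np.int64(367)), (300, np.int64(275), np.int64(366)), (312, np.int64(275), np.int64(366)), (324, np.int64(275), np.int64(366))]
```

step_arm --pt "0.53 0 0 3 0" --pt "0.53 0 0 6 0" --pt "0.5 0.4 -1.5 7.5 0" --pt "0 1 -4 7.5 0" --pt "0 1.5 -6.6 7 0" --pt "0 1.5 -6.6 5 0" --pt "0 1.5 -6.6 5 0" --pt "0 1.5 -6.6 3 0"

```text
t: 16.17
position: [0.6985, -0.1644, 0.1894]
tcp_rot: [0.626, 0.78, 0.001, 0.001]
ft_force: [1.4, 0.3, -0.1]
width: -0.0
```

step_arm --pt "0 0 0 -1 0" --pt "0 0 0 -1.5 0" --pt "0 0 0 -1.5 0" --pt "0 -0.22 0.98 -1.86 0" --pt "0 -0.43 1.95 -2.23 0" --pt "0 -0.65 2.93 -2.59 0" --pt "0 -0.86 3.91 -2.96 0" --pt "0 -1.08 4.88 -3.32 0"

```text
t: 16.83
position: [0.6864, -0.114, 0.1538]
tcp_rot: [0.626, 0.78, 0.0, 0.0]
ft_force: [0.2, 0.4, -0.1]
width: -0.0001
```

step_arm --pt "0 -0.22 0.98 -0.36 0" --pt "0 -0.43 1.95 -0.73 0" --pt "0 -0.65 2.93 -1.09 0" --pt "0 -0.86 3.91 -1.46 0" --pt "0 -1.08 4.88 -1.82 0" --pt "0 -1.3 5.9 -2.19 0" --pt "0 -1.3 5.9 -2.19 0"

```text
t: 17.42
position: [0.673, -0.0536, 0.1311]
tcp_rot: [0.625, 0.78, 0.0, -0.001]
ft_force: [0.2, 1.6, -0.2]
width: -0.0002
```

```bash
python3 - <<'E'
from h import *
w=cap('wrist','w11.png');s=cap('scene');st=arm.state();print(st['t'],st['position'].round(4),st['ft_force'].round(1))
for c,x in((w,316),):
    h=cv2.cvtColor(c['image'],cv2.COLOR_BGR2HSV);m=cv2.inRange(h,(10,70,50),(28,220,255))[:,270:370]
    r=np.where(m.sum(1)>10*255)[0];print(r.min(),r.max(),onslope(c,[[316,r.min()],[316,r.max()]],.046).round(1))
E
```

```text
17.5167 [ 0.6736 -0.0563  0.1319] [-0.8  0.5  0.4]
0 224 [[129.4  -1.2]
 [225.7  -0.8]]
```

step_arm --pt "0 0 -0.3 3 0" --pt "0 0 -0.3 6 0" --pt "0.3 -2 1 9 1.4" --pt "0.72 -4 4 9 2.8" --pt "0.72 -7 7 9 4.2" --pt "0.72 -10 10 9 5.6" --pt "0.72 -12.5 13 9 7" --pt "0.72 -15 16 9 8.4"

```text
t: 18.18
position: [0.5224, 0.1037, 0.2225]
tcp_rot: [0.303, 0.953, -0.0, 0.001]
ft_force: [1.5, 0.8, 0.1]
width: 0.0616
```

step_arm --pt "0.72 -2.5 3 -1 1.4" --pt "0.72 -5 6 -2 2.8" --pt "0.72 -5 8.6 -4 4.2" --pt "0.72 -5 8.6 -6 5.6" --pt "0.72 -5 8.6 -8 7.1" --pt "0.72 -5 8.6 -8 7.1" --pt "0.72 -5 8.6 -8 7.1"

```text
t: 18.77
position: [0.4737, 0.1886, 0.1418]
tcp_rot: [0.003, 1.0, -0.0, -0.001]
ft_force: [0.8, 0.4, 0.2]
width: 0.0614
```

```bash
python3 - <<'E'
from h import *
w=cap('wrist','w12.png');s=cap('scene');st=arm.state();print(st['t'],st['position'].round(4),st['tcp_rot'].round(3),st['q'].round(2))
tops(w)
h=cv2.cvtColor(w['image'],cv2.COLOR_BGR2HSV);m=cv2.inRange(h,(10,70,40),(28,220,255))
print([(i,x[0],x[-1]) for i in range(90,300,8) for x in [np.where(m[i,220:420])[0]+220] if len(x)])
E
```

```text
18.8667 [0.4744 0.189  0.1431] [0.003 1.    0.    0.001] [-0.17  0.51 -0.43  1.97  0.31  0.72  0.77]
px [323. 212.] ctr mm 480.6 192.1 size 50.0 38.8 ang 0.3
[(130, np.int64(310), np.int64(333)), (138, np.int64(309), np.int64(334)), (146, np.int64(310), np.int64(334)), (154, np.int64(310), np.int64(334)), (162, np.int64(298), np.int64(346)), (170, np.int64(297), np.int64(347)), (178, np.int64(297), np.int64(347)), (186, np.int64(298), np.int64(347)), (194, np.int64(298), np.int64(347)), (202, np.int64(298), np.int64(347)), (210, np.int64(298), np.int64(346)), (218, np.int64(299), np.int64(346)), (226, np.int64(299), np.int64(346)), (234, np.int64(299), np.int64(346))]
```

step_arm --pt "0.72 0 0.3 -4 0" --pt "0.72 0 0.3 -8 0" --pt "0.72 0 0.3 -11.1 0" --pt "0.72 0 0.3 -11.1 0" --pt "0.1 0 0.3 -11.1 0" --pt "0.1 0 0.3 -11.1 0" --pt "0.1 0 0.3 -11.1 0" --pt "0.1 0 0.3 -11.1 0"

```text
t: 19.53
position: [0.475, 0.1927, 0.0333]
tcp_rot: [0.001, 1.0, 0.001, 0.002]
ft_force: [-2.4, -0.8, 20.1]
width: 0.0386
```

step_arm --pt "0.1 0 0 0 0" --pt "0.1 0 0 0 0" --pt "0.1 0 0 0.5 0" --pt "0.1 0 0 3 0" --pt "0.1 0 0 7 0" --pt "0.1 0 0 11 0" --pt "0.1 0 0 15 0" --pt "0.1 0 0 19.9 0"

```text
t: 20.2
position: [0.473, 0.1921, 0.2258]
tcp_rot: [0.001, 1.0, 0.0, 0.0]
ft_force: [0.2, -0.3, -1.7]
width: 0.0388
```

step_arm --pt "0.1 1 -3 0.5 -1.4" --pt "0.1 3 -6 0.5 -2.8" --pt "0.1 5 -9 0.5 -4.2" --pt "0.1 7.5 -12 0.5 -5.6" --pt "0.1 10 -15 0.5 -7" --pt "0.1 12.5 -18 0.5 -8.4" --pt "0.1 15 -21 0.5 -9.8" --pt "0.1 17.5 -24 0.5 -11.2"

```text
t: 20.87
position: [0.6495, -0.0494, 0.2295]
tcp_rot: [0.473, 0.881, 0.001, 0.001]
ft_force: [-0.1, 0.1, -1.5]
width: 0.0388
```

step_arm --pt "0.1 2 -3 0 -1.4" --pt "0.1 3.5 -5.1 0 -2.8" --pt "0.1 3.5 -5.1 0 -4.3" --pt "0.1 3.5 -5.1 0 -4.3" --pt "0.1 3.5 -5.1 0 -4.3" --pt "0.1 3.5 -5.1 0 -4.3"

```text
t: 21.37
position: [0.6833, -0.0974, 0.2285]
tcp_rot: [0.624, 0.781, 0.0, -0.0]
ft_force: [0.1, 0.3, -1.0]
width: 0.0388
```

step_arm --pt "0.1 -0.05 -0.1 -3 0" --pt "0.1 -0.05 -0.1 -5 0" --pt "0.1 -0.05 -0.1 -5.7 0" --pt "0.1 -0.05 -0.1 -6.0 0" --pt "0.1 -0.05 -0.1 -6.3 0" --pt "0.1 -0.05 -0.1 -6.3 0"

```text
t: 21.87
position: [0.6835, -0.0959, 0.1673]
tcp_rot: [0.624, 0.781, 0.002, -0.0]
ft_force: [-9.4, 13.8, 22.9]
width: 0.0393
```

step_arm --pt "0.1 0 0 -0.2 0" --pt "0.1 0 0 -0.4 0" --pt "0.1 0 0 -0.6 0" --pt "0.1 0 0 -0.6 0"

```text
t: 22.2
position: [0.6839, -0.0945, 0.1623]
tcp_rot: [0.624, 0.782, 0.003, -0.0]
ft_force: [-12.4, 20.0, 33.6]
width: 0.0391
```

step_arm --pt "0.1 -0.1 0 0 0" --pt "0.1 -0.1 0 -0.2 0" --pt "0.1 -0.1 0 -0.3 0" --pt "0.1 -0.1 0 -0.3 0" --pt "0.53 -0.1 0 -0.3 0" --pt "0.53 -0.1 0 -0.3 0" --pt "0.53 -0.1 0 -0.3 0" --pt "0.53 -0.1 0 -0.3 0"

```text
t: 22.87
position: [0.6819, -0.0996, 0.1558]
tcp_rot: [0.626, 0.78, -0.0, -0.0]
ft_force: [0.4, -0.8, -0.0]
width: 0.0455
```

```bash
python3 - <<'E'
from h import *
w=cap('wrist','w13.png');st=arm.state();print(st['t'],st['position'].round(4),st['ft_force'].round(1),st['width'])
for f in ['w13','w10']:
    h=cv2.cvtColor(cv2.imread(f'pics/{f}.png'),cv2.COLOR_BGR2HSV);m=cv2.inRange(h,(10,70,30),(28,230,255))
    print(f,[(i,int(x[0]),int(x[-1])) for i in range(96,340,12) for x in [np.where(m[i,220:420])[0]+220] if len(x)])
E
```

```text
22.9167 [ 0.682  -0.0997  0.1557] [-0.4 -0.3 -0.9] 0.0454211922922701
w13 [(96, 272, 361), (108, 276, 358), (120, 280, 353), (132, 303, 343), (144, 302, 344), (156, 302, 344), (168, 279, 367), (180, 278, 369), (192, 278, 368), (204, 278, 368), (216, 278, 369), (228, 277, 369), (240, 277, 369), (252, 277, 369), (264, 277, 369), (276, 277, 369), (288, 277, 370), (300, 277, 369), (312, 277, 369)]
w10 [(96, 287, 349), (108, 273, 361), (120, 278, 356), (132, 283, 351), (144, 300, 341), (156, 300, 341), (168, 300, 341), (180, 276, 366), (192, 276, 366), (204, 276, 366), (216, 276, 366), (228, 276, 366), (240, 276, 366), (252, 275, 367), (264, 275, 367), (276, 276, 367), (288, 276, 367), (300, 275, 367), (312, 275, 367)]
```

step_arm --pt "0.53 0 0 3 0" --pt "0.53 0 0 6 0" --pt "0.5 0.4 -1.5 7.5 0" --pt "0 1 -4 7.5 0" --pt "0 1.6 -6.5 7 0" --pt "0 1.6 -6.5 5 0" --pt "0 1.6 -6.5 5 0" --pt "0 1.6 -6.5 3 0"

```text
t: 23.58
position: [0.6991, -0.1647, 0.188]
tcp_rot: [0.626, 0.78, 0.001, 0.001]
ft_force: [1.0, -0.2, 1.2]
width: 0.0001
```

step_arm --pt "0 0 0 -1 0" --pt "0 0 0 -1.4 0" --pt "0 0 0 -1.4 0" --pt "0 -0.22 0.98 -1.76 0" --pt "0 -0.43 1.95 -2.13 0" --pt "0 -0.65 2.93 -2.49 0" --pt "0 -0.86 3.91 -2.86 0" --pt "0 -1.08 4.88 -3.22 0"

```text
t: 24.25
position: [0.6872, -0.1142, 0.1534]
tcp_rot: [0.626, 0.78, 0.0, 0.0]
ft_force: [-0.9, -0.8, 0.8]
width: -0.0002
```

step_arm --pt "0 -0.11 0.49 -0.18 0" --pt "0 -0.22 0.98 -0.36 0" --pt "0 -0.32 1.46 -0.54 0" --pt "0 -0.43 1.95 -0.73 0" --pt "0 -0.43 1.95 -0.73 0"

```text
t: 24.67
position: [0.6828, -0.0952, 0.1457]
tcp_rot: [0.626, 0.78, 0.0, -0.0]
ft_force: [-0.1, 0.4, 0.1]
width: -0.0001
```

step_arm --pt "0 -0.05 0.24 -0.09 0" --pt "0 -0.11 0.49 -0.18 0" --pt "0 -0.14 0.63 -0.24 0" --pt "0 -0.14 0.63 -0.24 0"

```text
t: 25.0
position: [0.6815, -0.0897, 0.1436]
tcp_rot: [0.626, 0.78, 0.0, -0.0]
ft_force: [0.5, -0.3, -0.0]
width: -0.0003
```

step_arm --pt "0 -0.02 0.1 -0.04 0" --pt "0 -0.04 0.2 -0.08 0" --pt "0 -0.06 0.3 -0.11 0" --pt "0 -0.06 0.3 -0.11 0"

```text
t: 25.33
position: [0.6812, -0.0879, 0.1429]
tcp_rot: [0.627, 0.779, -0.0, 0.001]
ft_force: [-0.2, -4.0, 1.3]
width: 0.0
```

step_arm --pt "0 -0.02 0.1 -0.04 0" --pt "0 -0.04 0.2 -0.08 0" --pt "0 -0.04 0.2 -0.08 0" --pt "0 -0.04 0.2 -0.08 0"

```text
t: 25.67
position: [0.6812, -0.0876, 0.1427]
tcp_rot: [0.627, 0.779, -0.0, 0.002]
ft_force: [0.0, -11.7, 7.4]
width: 0.0001
```

```bash
python3 - <<'E'
from h import *
w=cap('wrist','w14.png');st=arm.state();print(st['t'],st['position'].round(4),st['ft_force'].round(1))
h=cv2.cvtColor(w['image'],cv2.COLOR_BGR2HSV);m=cv2.inRange(h,(10,70,50),(28,220,255))[:,270:370]
r=np.where(m.sum(1)>10*255)[0];print(r.max(),onslope(w,[[316,r.max()]],.046).round(1))
E
```

```text
25.7167 [ 0.6812 -0.0876  0.1427] [  1.2 -10.7   6.7]
239 [[268.3  -0. ]]
```

It has come up firm: the force rises with almost no motion, and the plain end is at channel x of about 268 (270 expected). I back off and check.

step_arm --pt "0 0.1 -0.5 0.25 0" --pt "0 0.4 -1.5 0.7 0" --pt "0 0.6 -2.9 1.5 0" --pt "0 0.6 -2.9 5 0" --pt "0 0.6 -4 9 0" --pt "0 -3 -8 12 0" --pt "0 -7 -10 14 0" --pt "0 -11 -12 15 0"

```text
t: 26.38
position: [0.5952, -0.1935, 0.285]
tcp_rot: [0.627, 0.779, 0.0, 0.001]
ft_force: [0.3, -1.4, -0.3]
width: -0.0002
```

step_arm --pt "0 -3 -2 0 0" --pt "0 -6 -4 0 0" --pt "0 -9 -5 0 0" --pt "0 -9 -5 0 0" --pt "0 -9 -5 0 0"

```text
t: 26.8
position: [0.5046, -0.2432, 0.284]
tcp_rot: [0.627, 0.779, 0.0, 0.001]
ft_force: [0.3, -0.1, 0.6]
width: -0.0001
```

```bash
python3 - <<'E'
from h import *
s=cap('scene','s15.png');d=cap('side','d15.png');st=arm.state();print(st['t'],st['position'].round(4),st['ft_force'].round(1))
o=np.zeros((600,800,3),np.uint8)
o[:600,:400]=cv2.resize(s['image'][130:310,310:430],(400,600),interpolation=cv2.INTER_CUBIC)
o[:380,400:]=cv2.resize(d['image'][90:280,240:440],(400,380),interpolation=cv2.INTER_CUBIC)
o[380:600,400:]=cv2.resize(s['image'][150:320,150:459],(400,220))
cv2.imwrite('pics/m15.png',o)
h=cv2.cvtColor(s['image'],cv2.COLOR_BGR2HSV);m=cv2.inRange(h,(10,90,40),(28,230,255))
# wood seen along the slot centre line
for x in range(0,300,6):
    p=proj(s,ch(x/1e3,0,.046))[0].round().astype(int); print(x,int(m[p[1],p[0]]>0),end=' | ')
tops(s,z=.022,amin=60)
E
```

```text
26.9 [ 0.5064 -0.2415  0.2834] [ 0.8  0.6 -0.3]
0 0 | 6 0 | 12 0 | 18 1 | 24 1 | 30 1 | 36 1 | 42 1 | 48 1 | 54 1 | 60 1 | 66 1 | 72 1 | 78 1 | 84 1 | 90 1 | 96 1 | 102 1 | 108 1 | 114 1 | 120 1 | 126 1 | 132 1 | 138 1 | 144 1 | 150 1 | 156 1 | 162 1 | 168 1 | 174 1 | 180 1 | 186 1 | 192 1 | 198 1 | 204 1 | 210 1 | 216 1 | 222 1 | 228 1 | 234 1 | 240 1 | 246 1 | 252 1 | 258 1 | 264 1 | 270 1 | 276 1 | 282 1 | 288 1 | 294 1 | px [108. 394.] ctr mm 385.5 -607.3 size 109.5 27.2 ang 24.3
px [349. 379.] ctr mm 820.4 -308.2 size 158.4 131.3 ang 5.8
px [363. 230.] ctr mm 643.6 28.0 size 54.2 38.1 ang 100.1
px [372. 205.] ctr mm 628.4 101.5 size 51.6 24.1 ang 104.7
px [381. 185.] ctr mm 616.6 170.9 size 47.5 23.6 ang 105.1
```

View pics/m15.png

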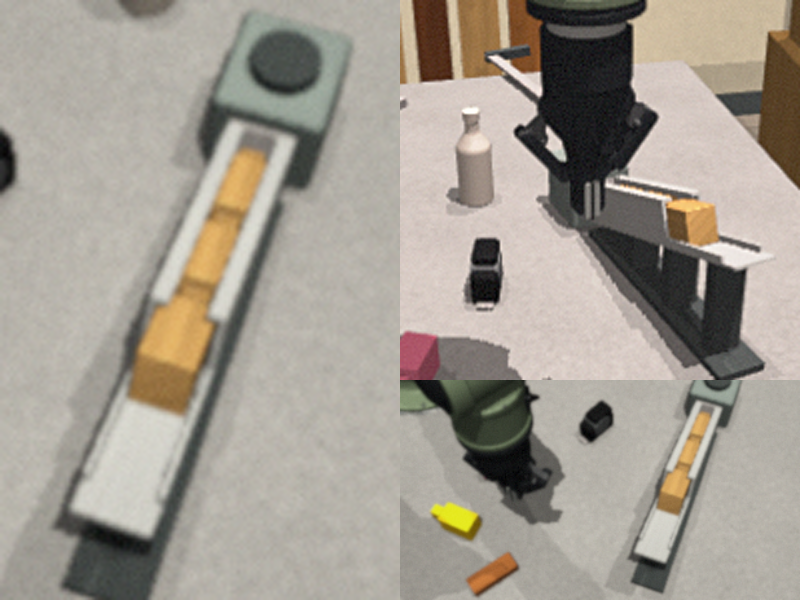

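```bash
python3 - <<'E'
from h import *
s=cap('scene');d=cap('side');q=lambda x,z,y=0:((proj(s,ch(x/1e3,y/1e3,z/1e3))[0]-[310,130])*10/3).round(0).tolist()
for x,z in[(0,0),(0,36),(0,55),(24,46),(24,36),(90,46),(114,46),(180,46),(204,46),(270,46),(270,0),(225,55)]: print(x,z,q(x,z))
# brightness profile along centre line (mid of top)
g=cv2.cvtColor(s['image'],cv2.COLOR_BGR2HSV)
print([(x,g[tuple(proj(s,ch(x/1e3,0,.046))[0].round().astype(int)[::-1])].tolist()) for x in range(0,60,4)])
a=np.array([135,355]);b=np.array([186,412])
print('blank3 plain-end edge slope: bottom corners',onslope(s,[[310+135/3.333,130+396/3.333],[310+186/3.333,130+411/3.333]],0).round(1).tolist(),'top',onslope(s,[[310+138/3.333,130+350/3.333],[310+197/3.333,130+368/3.333]],.046).round(1).tolist())
E
```

```text
0 0 [244.0, 185.0]
0 36 [253.0, 148.0]
0 55 [258.0, 129.0]
24 46 [249.0, 155.0]
24 36 [246.0, 165.0]
90 46 [229.0, 203.0]
114 46 [222.0, 222.0]
180 46 [200.0, 276.0]
204 46 [191.0, 297.0]
270 46 [166.0, 359.0]
270 0 [154.0, 409.0]
225 55 [186.0, 306.0]
[(0, [20, 24, 127]), (4, [19, 23, 124]), (8, [15, 24, 126]), (12, [13, 60, 145]), (16, [17, 113, 178]), (20, [17, 139, 196]), (24, [17, 139, 196]), (28, [18, 136, 214]), (32, [18, 137, 222]), (36, [18, 133, 222]), (40, [17, 141, 224]), (44, [18, 140, 221]), (48, [18, 142, 216]), (52, [18, 140, 226]), (56, [18, 134, 226])]
blank3 plain-end edge slope: bottom corners [[264.2, -14.9], [262.8, 20.3]] top [[270.0, -18.8], [269.3, 20.8]]
```

Everything agrees. The lowest tenon tip appears at row ~150 (148 predicted), and the last plain end is at channel x of about 270 mm. I hand it in.

```bash
python3 -c "
from station import arm
print(arm.close_job())"
```

```text
the job is handed in; nothing more can be done
None
```

All three tenoned blanks are in the channel, tenon end downhill and closed up nose to tail. The lowest one is home against the stop. I handed in at about 27 s of the 64 s allowed, with the arm well clear.

**Last checks:**
- **Final push:** it came up firm at about 11 N with almost no further motion.
- **Last blank:** its plain end measured 268–270 mm along the channel, against 270 expected.
- **Lowest blank:** its tenon tip appeared within about a millimetre of where it should be at the stop.
- **Stack:** wood showed without a gap along the slot, down to the lowest tenon.
- **Bystanders and look-alikes:** the offcut, glue bottle, tape measure and yellow look-alike looked unmoved in the last picture. I did not measure them again. The pink look-alike was only partly in view.

**Things that went wrong or disagreed:**
- **Channel position:** my first estimate was about 2 mm off sideways, so the first blank pressed on the tray wall with about 17 N until I corrected it.
- **Second blank:** I got one shift wrong by 45 mm and set the blank down beside the tray. The wrist force was about 34 N. I lifted it, checked the grip and seated it normally.
- **One low reading:** from the bottom corners, the last blank's plain end read about 263 mm. Those corners were picked by eye in a blurry picture. The top-edge, wrist-camera and push checks all agreed with 268–270 mm, so I went by those.

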